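Load the battery pack behind the sprung follower of the water alarm

TASK

Pick up the green battery pack and use it to push the yellow sprung follower of the water alarm's battery track back, then lower the pack onto the track with its red end towards the blue end pocket and ease it forward, fully home under the pocket's lip, so that the follower holds it there when you let go. Be gentle: do not press anything hard, and keep hold of the pack until you feel it rest against the end pad hidden in the pocket, so that the follower never snaps forward. Leave the grey spent pack and everything else where it is.

Things in the scene. Friction and masses are not known exactly. Their poses are not given: they have to be found in the camera images.
- console: water alarm console, fixed: grey base 110 (x) x 260 (y) x 22 mm, origin under the base at its track's centre line. A black track 24 mm wide runs along its y, flat top (deck) 50 mm above the origin, open at both sides so that fingers can straddle it. Blue end pocket at -y, yellow sprung follower, then a black post at +y (from y = 94 mm, top 42 mm above the deck)
- pocket_stop (a point): foot of the blue pocket's end wall, on the deck's centre line; axes as the console's. From here towards +y the side cheeks (37 mm apart) reach 15 mm, then flare to 21 mm (54 mm wide), and the lip 17 mm; lip underside 34 mm, top 38 mm above the deck. Hidden inside, a firm but delicate brass end pad stands 0 to 11 mm out from the wall, set differently each time and not measured: feel for it gently with the pack
- follower (a joint): travel of the yellow sprung follower, m: 0 at rest (face 56 mm from the pocket's end wall), growing towards console +y; hard end at 0.055. 0.020 to 0.031 with a pack home, by where the end pad is; over 0.037 is needed to lower a pack clear of the lip. Spring 5 N at 0 plus 150 N/m (11.5 N at 0.043), always towards -y; about 50 g, hardly damped: let go, it snaps forward. Its face rubs on a sliding pack
- follower_face (a point): centre line of the follower's front face (the face that looks to the pocket, console -y), 28 mm above the deck; the face is 38 mm wide and reaches from 1 to 56 mm above the deck, so it can be pushed by a pack that is still held above the pocket's lip; axes as the console's
- pack_center (a point): centre of the green battery pack, a loose rigid block 32 (x) x 76 (y) x 32 (z) mm, about 0.17 kg, lying on the table; its red plus end is at its own -y and a paper label is on top
- pack_plus (a point): middle of the pack's red plus end face, 38 mm from the centre along the pack's -y
- spent_center (a point): centre of the spent pack, the same size but grey with a red end; leave it alone
- glass_bowl: clear glass bowl, 120 mm across, 55 mm high, bystander, origin under its centre
- mug: white mug, 80 mm across, 90 mm high, bystander, origin under its centre
- jar: amber jar, 70 mm across, 90 mm high, bystander, origin under its centre
- screwdriver: screwdriver lying on the table, bystander, origin under it
- carton: cardboard carton 110 x 150 x 80 mm, bystander, origin under its centre

How it is judged:
On the way:
1. the pack pushes the follower back far enough to clear the lip (value of joint follower above 0.035 m and contact force between pack and console above 3 N), for 0.1 s.
At the end, for the whole second after the job is handed in: the green pack lies flat and straight on the track (0.08 rad, 4 mm sideways, 3 mm in height), its red end at least 3 mm under the pocket's lip, clamped between end pad and follower (travel 0.017 to 0.0345, over 8 N in all), at rest and released (y of pack_center in the frame of console between -0.035 and -0.0185 m and x of pack_center in the frame of console between -0.004 and 0.004 m and z of pack_center in the frame of console between 0.063 and 0.069 m and y of pack_plus in the frame of console below -0.0565 m and angle between the y axis of pack_center and the y axis of console, either way round below 0.08 rad and angle between pack_center's own z axis and vertical below 0.08 rad and value of joint follower between 0.017 and 0.0345 m and contact force between pack and console above 8 N and linear speed of pack below 0.01 m/s); the robot touches nothing.
It fails at once if the follower snapped forward (faster than 0.15 m/s) (velocity of joint follower below -0.15 m/s).
It fails at once if the pack was pressed on the console or follower with more than 45 N (contact force between pack and console above 45 N).
It fails at once if the pack was pressed on the end pad with more than 25 N (contact force between pack and end_pad above 25 N).
It fails at once if the gripper pressed on the console or follower with more than 15 N (contact force between the arm and console above 15 N).
It fails at once if the spent pack or another bystander was moved by over 15 mm (distance of any of spent_center, glass_bowl, mug, jar, screwdriver, carton from where it was at the start of the episode above 0.015 m).
It also fails if it takes over 48 s, if anything falls off the work surface, if the arm or the gripper's body presses on something with over 40 N, if the wrist force passes 120 N, or if a joint passes its speed limit or range.

ROBOT

A 6-joint arm with a two-finger parallel gripper is mounted at the origin on the work surface. World frame = base frame: x ahead of the robot, y to its left, z up, the work surface at z = 0. Lengths are in m, angles in rad, forces in N, time in s.
With the tool pointing down it reaches from about 0.375 to 0.925 m from the base axis. Payload 5.7 kg.
Tool frame: the origin (TCP) lies midway between the tips of the shut fingers; the grasp point (between the pads) lies 19 mm behind it (robot.grasp_offset is the distance from the TCP to the grasp point, in m); z points along the fingers, y is the line along which they close (so a half turn about z gives the same grasp; the last joint's range is limited). The gripper opens to 85 mm and grips with 20 to 120 N. Pads are 22 mm wide; open, the fingers measure 114 mm over their backs; the gripper's body (76 mm by 85 mm) begins 54 mm behind the grasp point. The pads swing forward as they close: fully open they stand 13 mm farther back than shut.
Start: joints at [-1.266, 0.359, 1.51, -0, 1.272, -0.115], TCP at [0.245, -0.548, 0.231] pointing down, gripper open.
Joint ranges: [-2.97, 2.97], [-1.01, 2.36], [0.21, 2.38], [-0.96, 4.11], [0.2, 2.71], [-2.98, 2.98]. Speed limits (rad/s): [2.39, 2.39, 3.14, 3.14, 3.14, 3.14].

INTERFACE

Orientations are given as a unit quaternion [x, y, z, w].
In Python, from plant import robot gives the robot as it stands. Calls block until the motion is done:
- robot.reach(position, orientation): joint-space move of the TCP to a pose.
- robot.line_to(position, frame=None, feed=0.15, stop_force=None): straight line of the TCP; frame=None keeps the orientation; feed is the mean speed in m/s. With stop_force (N) it stops when the force on the tool has changed by that much, and returns True; else False.
- robot.move_joints(angles): joint-space move.
- robot.command_gripper(opening): opening from 0.0 (shut) to 1.0 (fully open); the grip force is fixed at half the most; returns when the fingers have stopped.
- robot.wait(seconds).
- robot.inverse_kinematics(position, orientation): joint angles nearest the present ones, or None.
- robot.snapshot(name): name is "scene" or "top"; returns the picture (400x640x3 uint8, blue, green, red); there is no depth.
- robot.camera_model(name): a dict with "fx", "fy", "cx", "cy" (pixels), "world_to_cam" (4x4, takes a point from world to camera coordinates). Camera axes: x right, y up, looking along -z (the intrinsics and any distortion apply to the point x, -y, -z); pixel columns grow to the right and rows downward; lengths in m; the calibration is good to about 2 mm. A picture is of the moment at which its call begins. camera_model takes no time and is no camera call.
A pose or a line that the arm cannot do raises robot.Unreachable and nothing moves.
- robot.finish_job(): hands the job in; it is judged then, once.
Readings, each from a call of its own:
- robot.current_time_s(): time.
- robot.current_joint_positions(): joint angles.
- robot.current_qd(): joint speeds.
- robot.current_joint_torque(): joint torques, N m.
- robot.current_ee_pos(): TCP position.
- robot.current_tcp_rot(): TCP orientation.
- robot.current_ft_force(): force on the tool from outside, world axes, zero at the start.
- robot.current_torque(): the same for the moment, N m.
- robot.current_grip_width(): opening from 0.0 (shut) to 1.0 (fully open).
- robot.current_grasp_force(): force on a finger pad.
Only numpy, scipy, OpenCV 4.12 (cv2) and the standard library are available. Lean on these libraries where they do the work, as an engineer would, in place of code of your own. Each camera call takes 0.05 s, during which the arm holds its last target. There are 200 camera calls.

## Working session

There is one attempt and no reset: what is moved stays moved. The work goes in short steps, each a Python script; the robot and the scene stay as the last script left them, time stands still between calls to the robot, and variables do not carry over. Pictures are saved under pics/ and viewed, at most 10 in all, crops included, and the job is handed in when it is done.

```bash
ls; mkdir -p pics
python3 - <<'E'
from plant import robot
import cv2
for n in("scene","top"):
    cv2.imwrite(f"pics/{n}0.png",robot.snapshot(n)); c=robot.camera_model(n); print(n,c)
print(robot.current_tcp_rot(),robot.grasp_offset,robot.current_time_s())
E
```

```text
pics
scene {'fx': 486.65608978904953, 'fy': 486.65608978904953, 'cx': 316.5196592003879, 'cy': 195.04294521889466, 'world_to_cam': array([[ 0.87256043,  0.48845003,  0.00740725, -0.53945895],
       [-0.27470793,  0.47808324,  0.83424934,  0.06398609],
       [ 0.40394783, -0.72996779,  0.55133762, -1.61298259],
       [ 0.        ,  0.        ,  0.        ,  1.        ]])}
top {'fx': 446.6470210970884, 'fy': 446.6470210970884, 'cx': 321.8980245245262, 'cy': 201.02137733353874, 'world_to_cam': array([[ 0.00993874, -0.99986105,  0.01338288,  0.02483065],
       [ 0.9909296 ,  0.01164187,  0.1338768 , -0.59313916],
       [-0.134014  ,  0.01193093,  0.99090761, -1.65137563],
       [ 0.        ,  0.        ,  0.        ,  1.        ]])}
[ 9.78052888e-01  2.08355007e-01 -8.83139864e-05 -8.55283065e-04] 0.0187 0.1
```

View pics/scene0.png

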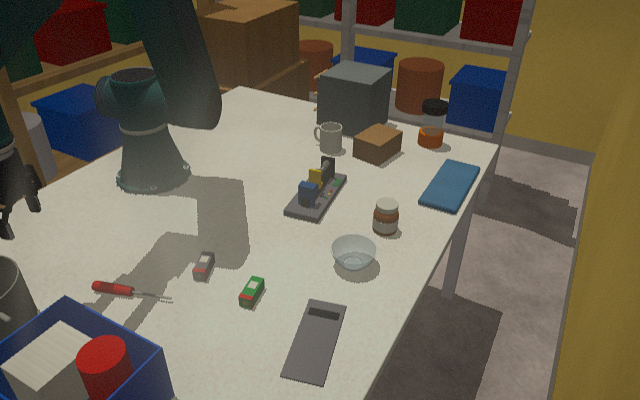

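View pics/top0.png

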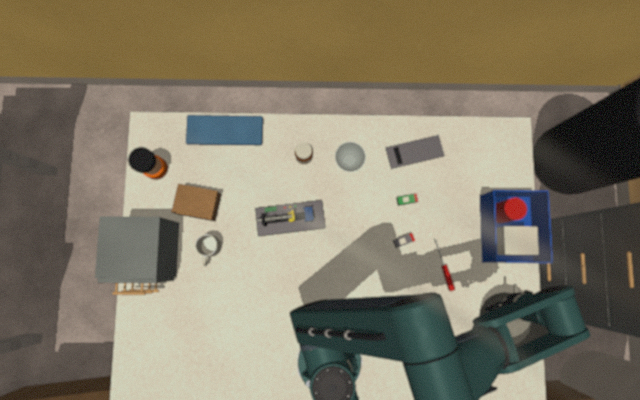

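Run:
```python
from plant import robot
import cv2,numpy as np
S={n:np.mean([robot.snapshot(n).astype(float) for _ in range(4)],0).astype(np.uint8) for n in("top","scene")}
for n in S: cv2.imwrite(f"pics/{n}_avg.png",S[n])
def crop(n,x0,y0,w,h,k): 
    c=cv2.resize(S[n][y0:y0+h,x0:x0+w],None,fx=k,fy=k,interpolation=cv2.INTER_CUBIC)
    for i in range(0,w,10):
        cv2.putText(c,str(x0+i),(i*k,10),0,.35,(255,0,255),1); c[:14,i*k]=(255,0,255)
    for j in range(0,h,10):
        cv2.putText(c,str(y0+j),(0,j*k+4),0,.35,(255,0,255),1); c[j*k,:14]=(255,0,255)
    return c
cv2.imwrite("pics/a.png",np.vstack([crop("top",250,192,80,48,8),crop("top",384,184,80,27,8)]))
cv2.imwrite("pics/b.png",np.hstack([crop("scene",280,150,74,74,8),np.vstack([crop("scene",236,272,25,37,8),crop("scene",236,272,25,37,8)])]))
```

```text
(no output)
```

View pics/a.png

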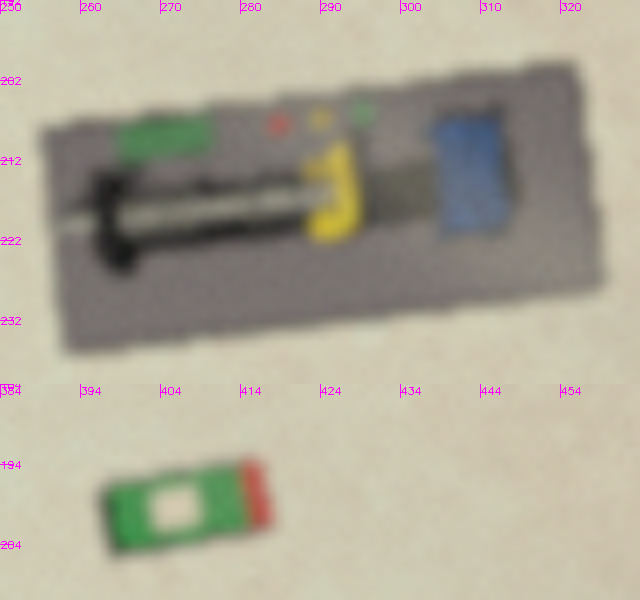

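View pics/b.png

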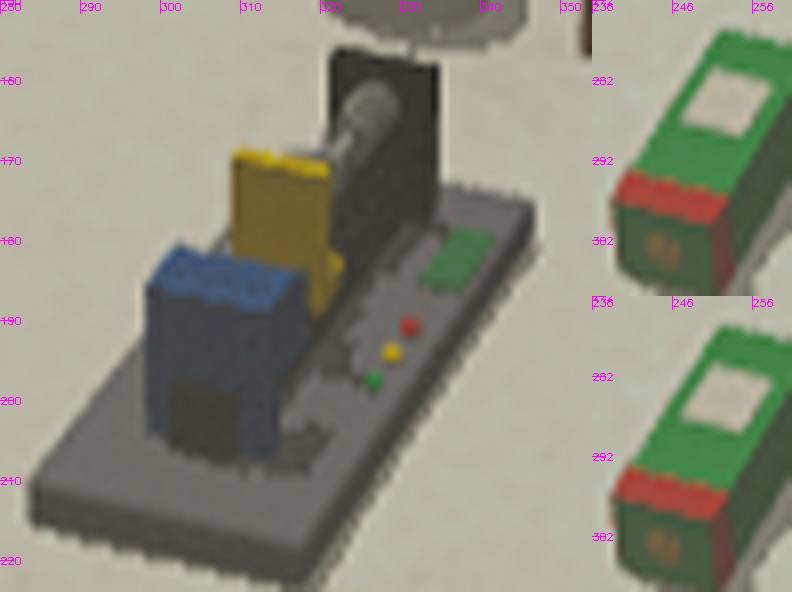

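```bash
cat > h.py <<'E'
import numpy as np
from plant import robot
CAM={n:robot.camera_model(n) for n in("top","scene")}
def proj(n,P):
    c=CAM[n]; p=np.asarray(P)@c["world_to_cam"][:3,:3].T+c["world_to_cam"][:3,3]
    return np.stack([c["cx"]+c["fx"]*p[:,0]/-p[:,2], c["cy"]-c["fy"]*p[:,1]/-p[:,2]],1)
def place(x,y,yaw,L):
    c,s=np.cos(yaw),np.sin(yaw); L=np.asarray(L,float)
    return np.stack([x+c*L[:,0]-s*L[:,1], y+s*L[:,0]+c*L[:,1], L[:,2]],1)
E
cat > fit.py <<'E'
from h import *
from scipy.optimize import least_squares
H=lambda u,v,x0,y0,u0=0,v0=0:(x0+(u-u0)/8-.44,y0+(v-v0)/8-.44)
A=lambda u,v:H(u,v,250,192)
P=lambda u,v:H(u,v,384,184,0,384)
B=lambda u,v:H(u,v,280,150)
Q=lambda u,v:H(u,v,236,272,592,0)
# params: cx,cy,cyaw,px,py,pyaw, bias(top 2, scene 2), bx (base x offset), by, w (pocket half width), wt(front y)
def model(p):
    bx,by,w,yf=p[10:14]; C=lambda *L:place(*p[:3],L); K=lambda *L:place(*p[3:6],L)
    b=lambda sx,sy,z:(bx+sx*.055,by+sy*.13,z)
    T=[(C(b(1,1,.022),b(1,-1,.022),b(-1,-1,.0),b(-1,1,.0)),[A(42,128),A(576,64),A(605,288),A(65,353)]),
       (C((w,-.0535,.088),(-w,-.0535,.088),(w,yf,.088),(-w,yf,.088)),[A(432,115),A(443,233),A(500,112),A(510,232)]),
       (C((.019,-.0145,.106),(-.019,-.0145,.106)),[A(350,143),A(361,238)]),
       (K((.016,-.038,.032),(-.016,-.038,.032),(-.016,.038,.0),(.016,.038,.032)),[P(258,460),P(272,526),P(112,553),P(105,487)])]
    S=[(C(b(-1,-1,.022),b(1,-1,.022),b(1,1,.022),b(-1,-1,0),b(1,-1,0)),[B(33,487),B(300,547),B(535,208),B(38,524),B(305,583)]),
       (C((-w,yf,.088),(w,yf,.088),(-w,-.0535,.088),(w,-.0535,.088)),[B(146,282),B(272,310),B(176,246),B(307,270)]),
       (C((-.019,-.0145,.106),(.019,-.0145,.106)),[B(232,151),B(330,176)]),
       (K((-.016,-.038,.032),(.016,-.038,.032),(-.016,.038,.032)),[Q(614,200),Q(720,221),Q(722,30)])]
    return [(n,proj(n,X)+p[6+2*i:8+2*i]-np.array(o)) for i,(n,G) in enumerate((("top",T),("scene",S))) for X,o in G]
f=lambda p:np.concatenate([r.ravel() for _,r in model(p)]+[p[6:10]/.7*.7,p[11:12]/.01])
r=least_squares(f,[.6,.1,.12,.6,-.25,.15,0,0,0,0,0,0,.022,-.075],loss="soft_l1")
print(np.round(r.x,4)); print(np.round(np.sqrt(np.diag(np.linalg.inv(r.jac.T@r.jac)))*.4,4))
for n,e in model(r.x): print(n,np.round(e,1).tolist())
E
python3 fit.py
```

```text
[ 5.312e-01  1.515e-01  1.329e-01  6.071e-01 -2.920e-01  2.026e-01
  7.947e-01  5.080e-02  2.633e-01 -6.520e-01  5.000e-04  4.400e-03
  2.590e-02 -8.320e-02]
[0.0012 0.0015 0.0043 0.0011 0.0012 0.0122 0.351  0.2783 0.3444 0.3001
 0.0007 0.0009 0.0005 0.0011]
top [[-0.7, -0.3], [0.3, -0.5], [0.1, 0.4], [0.2, 0.6]]
top [[-0.0, 1.0], [0.3, 0.2], [-0.5, 0.4], [-0.0, -0.7]]
top [[-0.4, 0.0], [-0.6, -1.5]]
top [[0.4, -0.4], [0.4, -0.5], [-0.5, 0.9], [0.1, -0.0]]
scene [[-0.9, -1.0], [1.0, -0.0], [0.8, -1.4], [-1.2, 0.5], [0.3, 1.7]]
scene [[-0.5, 0.3], [0.5, 0.5], [-0.2, -0.3], [-0.1, 0.3]]
scene [[0.1, 0.5], [-0.3, -0.1]]
scene [[0.1, -0.2], [-0.3, 0.4], [0.2, -0.7]]
```

```bash
cat >> h.py <<'E'
CON=np.array([.5312,.1515,.1329]); PK=np.array([.6071,-.2920,.2026]); DY=.005; Z0=.003
def quat(yaw,flip): # tool down, tool y along yaw (+pi if flip)
    t=(yaw+np.pi/2+np.pi*flip)/2; return [np.cos(t),np.sin(t),0,0]
def tcp(base,x,y,zc): # TCP for pack centre at (x,y) in frame base, zc world height of pack centre
    p=place(*base,[[x,y+DY,0]])[0]; return [p[0],p[1],zc-.016+Z0]
E
python3 - <<'E'
from h import *
for fl in(0,-1):
    print(fl,[np.round(q,2) if (q:=robot.inverse_kinematics(p,quat(b[2],fl))) is not None else None for b,p in((PK,tcp(PK,0,0,.016)),(CON,tcp(CON,0,-.07,.108)))])
q=robot.inverse_kinematics(tcp(PK,0,0,.016),quat(PK[2],0))
E
```

```text
0 [array([-0.55,  0.7 ,  1.53, -0.  ,  0.9 , -0.75]), array([ 0.03,  0.45,  1.77, -0.  ,  0.93, -0.1 ])]
-1 [array([-0.55,  0.7 ,  1.53, -0.  ,  0.9 ,  2.39]), None]
```

Run:
```python
from h import *
import cv2
q=quat(PK[2],0); p=tcp(PK,0,0,.016)
robot.command_gripper(1.0)
robot.reach([p[0],p[1],.13],q); print(robot.current_time_s())
print(robot.line_to(p,feed=.12,stop_force=15), robot.current_ee_pos())
robot.command_gripper(0.0)
print(robot.current_grip_width(),robot.current_grasp_force(),robot.current_ft_force())
robot.line_to([p[0],p[1],.2],feed=.15)
c=tcp(CON,0,-.075,.108)
robot.reach([c[0],c[1],.2],quat(CON[2],0))
robot.line_to(c,feed=.12)
print(robot.current_ee_pos(),c,robot.current_ft_force(),robot.current_time_s(),robot.current_grip_width())
S={n:np.mean([robot.snapshot(n).astype(float) for _ in range(3)],0).astype(np.uint8) for n in("top","scene")}
def crop(n,x0,y0,w,h,k): 
    cv2.imwrite(f"pics/{n}1.png",S[n])
    c=cv2.resize(S[n][y0:y0+h,x0:x0+w],None,fx=k,fy=k,interpolation=cv2.INTER_CUBIC)
    for i in range(0,w,10):
        cv2.putText(c,str(x0+i),(i*k,10),0,.35,(255,0,255),1); c[:14,i*k]=(255,0,255)
    for j in range(0,h,10):
        cv2.putText(c,str(y0+j),(0,j*k+4),0,.35,(255,0,255),1); c[j*k,:14]=(255,0,255)
    return c
cv2.imwrite("pics/c.png",np.hstack([crop("scene",284,150,60,74,8),cv2.resize(crop("top",250,185,80,74,8),(320,592))]))
```

```text
2.3917
False [ 0.606804   -0.28752327  0.00387447]
0.36652301359167827 61.218498945236206 [0.33865424 0.48761999 4.28453545]
[0.54117749 0.08202263 0.09559399] [np.float64(0.5404756386078824), np.float64(0.08211727500006964), 0.095] [ 0.39963993  0.22671303 -2.55349605] 8.0333 0.3665836325944254
```

View pics/c.png

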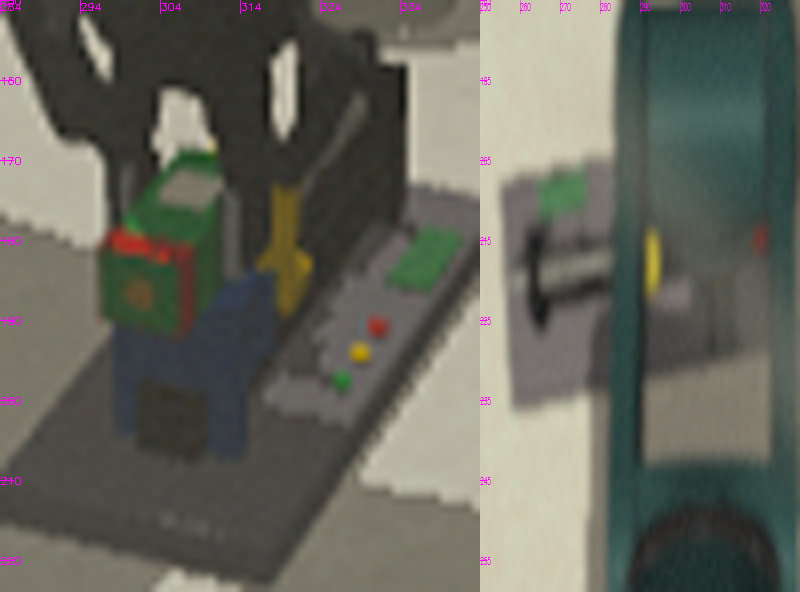

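Run:
```python
from h import *
import cv2
S=cv2.imread("pics/scene1.png")
x0,y0,k=290,165,16
c=cv2.resize(S[y0:y0+37,x0:x0+45],None,fx=k,fy=k,interpolation=cv2.INTER_CUBIC)
def dot(L,col):
    P=proj("scene",place(*CON,L))+[.2633,-.652]; print(np.round(P,1).tolist())
    for a,b in (P+.5-[x0,y0])*k: cv2.circle(c,(int(a),int(b)),2,col,-1)
ee=robot.current_ee_pos(); d=ee-np.array(tcp(CON,0,0,.016)); cc,s=np.cos(CON[2]),np.sin(CON[2])
ex,ey,z=cc*d[0]+s*d[1],-s*d[0]+cc*d[1],.016+d[2]-.0009
print("pack nominal",ex,ey,z)
dot([(ex+a*.016,ey-.038,z+b*.016) for a in(-1,1) for b in(-1,1)]+[(ex+.016,ey-.038+.01,z-.016)],(0,255,255))
dot([(a*.0259,y,.088) for a in(-1,1) for y in(-.0832,-.0535)],(255,0,255))
cv2.imwrite("pics/d.png",c)
```

```text
pack nominal 0.0003770275122394109 -0.0750256342233104 0.10764643093733856
[[296.5, 190.0], [296.3, 180.3], [306.9, 192.3], [306.9, 182.6], [308.3, 190.5]]
[[297.4, 185.1], [301.4, 180.1], [314.0, 188.8], [317.8, 183.6]]
```

View pics/d.png

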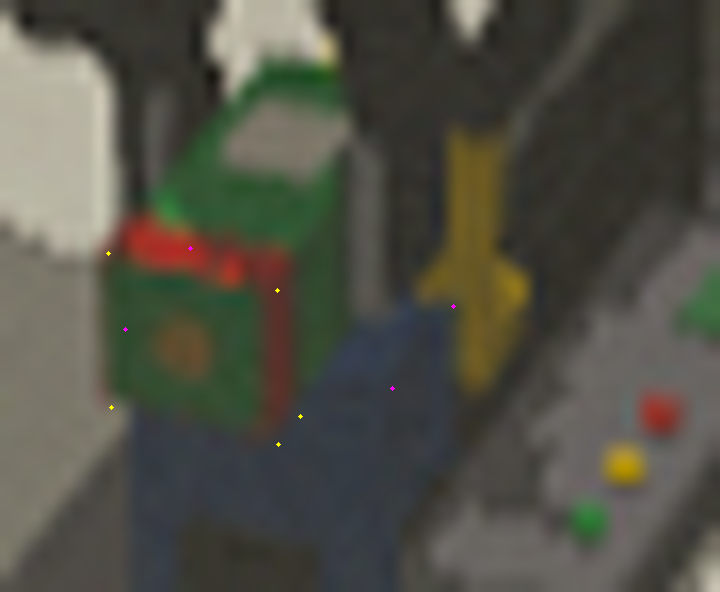

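```bash
cat >> h.py <<'E'
CON[:2]+=.002*np.array([np.cos(CON[2]),np.sin(CON[2])])
R=np.array([[np.cos(CON[2]),np.sin(CON[2])],[-np.sin(CON[2]),np.cos(CON[2])]])
def st(): # pack x,y,z in console frame; force in console frame
    ee=np.array(robot.current_ee_pos()); f=np.array(robot.current_ft_force())
    l=R@(ee[:2]-CON[:2]); return np.round([l[0]*1e3,(l[1]-DY)*1e3,(ee[2]-.0039+.016)*1e3],2),np.round(np.r_[R@f[:2],f[2]],2)
E
python3 - <<'E'
from h import *
robot.line_to(tcp(CON,0,-.075,.108),feed=.03); print(st())
print(robot.line_to(tcp(CON,0,-.035,.108),feed=.02,stop_force=3)); s=st(); print(s,robot.current_time_s())
robot.wait(.2); s=st(); print(s)
np.save("contact.npy",s[0])
E
```

```text
(array([  0.31, -75.  , 107.23]), array([ 0.47,  0.15, -2.33]))
True
(array([-9.0000e-02, -5.1760e+01,  1.0682e+02]), array([-0.54, -4.81, -0.3 ])) 9.7833
(array([ -0.49, -51.95, 106.31]), array([ 1.89, -4.77, -0.44]))
```

Run:
```python
from h import *
for y in(-.045,-.03,-.015,-.007):
    robot.line_to(tcp(CON,0,y,.110),feed=.03); print(st())
robot.wait(.3); print(st(),robot.current_time_s(),robot.current_grip_width())
```

```text
(array([ -0.66, -45.59, 108.59]), array([ 0.62, -6.4 , -2.89]))
(array([ -0.73, -31.17, 108.6 ]), array([ 0.81, -8.23, -3.38]))
(array([ -0.63, -16.7 , 108.65]), array([ -0.61, -10.28,  -1.38]))
(array([ -0.66,  -8.95, 108.66]), array([ -0.43, -12.05,  -2.84]))
(array([ -0.65,  -9.1 , 108.69]), array([ -0.81, -11.27,  -1.75])) 12.3833 0.36534475846399794
```

Run:
```python
from h import *
robot.line_to(tcp(CON,.0006,-.006,.110),feed=.03)
for z in(.095,.08,.0705):
    print(robot.line_to(tcp(CON,.0006,-.006,z),feed=.025,stop_force=9),st())
for z in np.arange(.0695,.0642,-.0007):
    h=robot.line_to(tcp(CON,.0006,-.006,z),feed=.01,stop_force=6); s=st(); print(round(z,4),h,s)
    if h or s[1][2]>2.5: break
print(robot.current_time_s())
```

```text
False (array([ 0.45, -8.04, 94.  ]), array([  1.02, -12.05,   0.46]))
False (array([ 0.64, -7.98, 79.06]), array([  0.44, -11.48,  -0.32]))
False (array([ 0.82, -7.95, 69.53]), array([  1.26, -11.77,  -0.25]))
0.0695 False (array([ 0.84, -7.95, 68.69]), array([  1.11, -11.42,   1.79]))
0.0688 False (array([ 0.87, -7.88, 68.11]), array([  1.13, -11.62,   0.95]))
0.0681 False (array([ 0.88, -7.89, 67.43]), array([  0.14, -12.51,   2.45]))
0.0674 False (array([ 0.91, -7.88, 66.76]), array([  0.89, -12.16,   2.71]))
15.6667
```

Run:
```python
from h import *
import cv2
for z in (.0668,.0662,.0656):
    h=robot.line_to(tcp(CON,.0003,-.006,z),feed=.01,stop_force=6); f=[]
    for _ in range(5): robot.wait(.03); f.append(st()[1])
    print(z,h,st()[0],np.mean(f,0))
    if h or np.mean(f,0)[2]>4: break
S=np.mean([robot.snapshot("scene").astype(float) for _ in range(3)],0).astype(np.uint8)
T=robot.snapshot("top")
c=lambda S,x,y,w,h,k:cv2.resize(S[y:y+h,x:x+w],None,fx=k,fy=k,interpolation=cv2.INTER_CUBIC)
cv2.imwrite("pics/e.png",np.hstack([c(S,286,155,50,60,10),c(T,270,190,30,60,10)]))
print(robot.current_time_s())
```

```text
0.0668 False [ 0.84 -7.89 66.24] [  0.758 -11.684   2.616]
0.0662 False [ 0.83 -7.88 65.67] [  0.648 -11.606   2.816]
0.0656 False [ 0.86 -7.87 65.62] [ -1.058 -12.086   8.622]
17.1167
```

View pics/e.png

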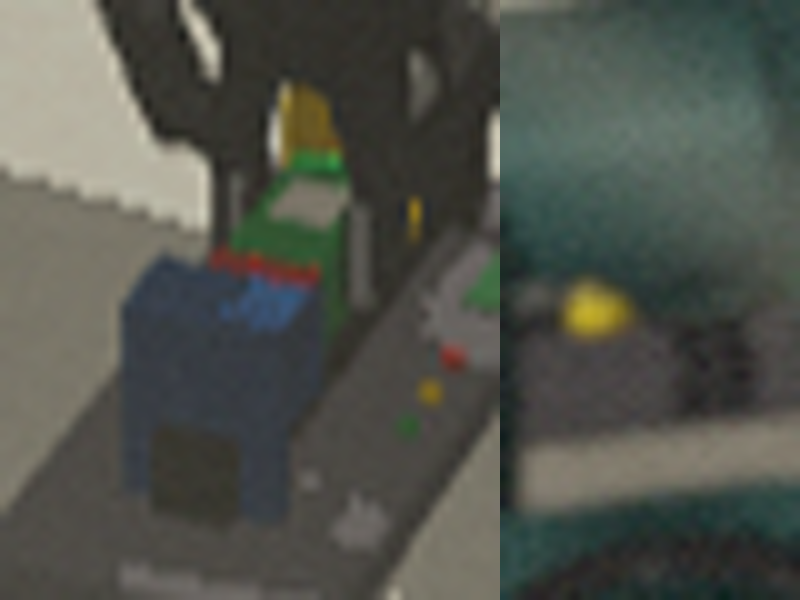

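Run:
```python
from h import *
import cv2
S=np.mean([robot.snapshot("scene").astype(float) for _ in range(6)],0).astype(np.uint8)
x0,y0,k=295,163,20
c=cv2.resize(S[y0:y0+30,x0:x0+38],None,fx=k,fy=k,interpolation=cv2.INTER_CUBIC)
s=st()[0]/1e3; C0=CON.copy()
def dot(L,col,b):
    P=proj("scene",place(*C0,L))+b; print(np.round((P+.5-[x0,y0])*k).tolist())
    for a,b in (P+.5-[x0,y0])*k: cv2.circle(c,(int(a),int(b)),3,col,-1)
dot([(s[0]+a*.016,s[1]+y,.082) for a in(-1,1) for y in(-.038,.038)],(0,255,255),[-.24,-.8])
dot([(a*.0259,y,.088) for a in(-1,1) for y in(-.0832,-.0535)],(255,0,255),[-.24,-.8])
cv2.imwrite("pics/f.png",c)
```

```text
[[229.0, 375.0], [420.0, 132.0], [431.0, 419.0], [615.0, 173.0]]
[[60.0, 451.0], [141.0, 351.0], [393.0, 525.0], [470.0, 422.0]]
```

View pics/f.png

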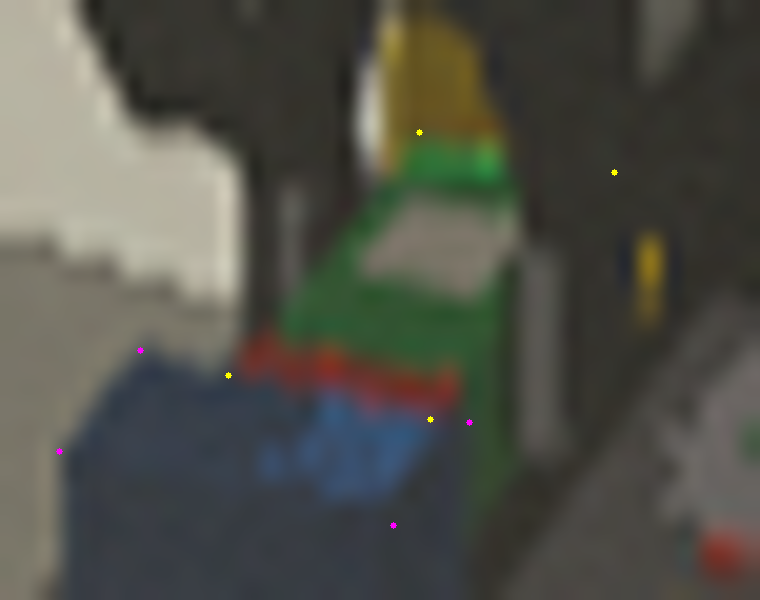

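Run:
```python
from h import *
def rd():
    r=[]
    for _ in range(4): robot.wait(.02); r.append(np.r_[st()])
    return np.mean([np.ravel(x) for x in r],0)
robot.line_to(tcp(CON,.0003,-.006,.0661),feed=.01); print(rd().round(2))
y=-.006
while y>-.040:
    y-=.001
    h=robot.line_to(tcp(CON,.0003,y,.0661),feed=.015,stop_force=8); a=rd()
    ex=-(5+.15*(a[1]+51.95)); d=a[4]-ex
    print(round(y*1e3,1),h,a.round(2),"pad",d.round(2))
    if h or d>5 or abs(a[3])>6 or a[5]>15: break
print(robot.current_time_s())
```

```text
[  0.86  -7.92  65.67   0.36 -11.64   3.72]
-7.0 False [  0.86  -8.86  65.67   0.36 -11.59   3.69] pad -0.12
-8.0 False [  0.86  -9.81  65.66   0.1  -11.03   3.8 ] pad 0.29
-9.0 False [  0.85 -10.77  65.66   0.08 -11.52   3.84] pad -0.34
-10.0 False [  0.86 -11.74  65.66   0.82 -10.81   3.74] pad 0.22
-11.0 False [  0.85 -12.71  65.65   0.21 -10.81   3.32] pad 0.08
-12.0 False [  0.86 -13.67  65.66   0.16 -10.66   3.43] pad 0.08
-13.0 False [  0.85 -14.63  65.66   0.36 -10.25   3.68] pad 0.35
-14.0 False [  0.86 -15.6   65.64   0.54 -10.46   3.35] pad -0.0
-15.0 False [  0.86 -16.57  65.65   0.3   -9.96   3.58] pad 0.35
-16.0 False [ 8.500e-01 -1.753e+01  6.564e+01  5.000e-02 -1.000e+01  3.280e+00] pad 0.16
-17.0 False [  0.85 -18.49  65.65   0.07  -9.5    3.61] pad 0.52
-18.0 False [  0.86 -19.45  65.65   0.54 -10.14   3.08] pad -0.26
-19.0 False [  0.85 -20.42  65.64   0.73  -9.57   3.31] pad 0.16
-20.0 False [  0.84 -21.39  65.64   0.24  -9.32   3.7 ] pad 0.27
-21.0 False [  0.85 -22.35  65.63   0.24  -8.67   3.32] pad 0.77
-22.0 False [  0.85 -23.32  65.63   0.22  -8.79   3.44] pad 0.5
-23.0 False [  0.83 -24.28  65.63   0.14  -8.17   3.1 ] pad 0.98
-24.0 False [  0.84 -25.24  65.63   0.78  -8.76   3.37] pad 0.24
-25.0 False [  0.85 -26.2   65.64   0.37  -8.39   2.84] pad 0.47
-26.0 False [  0.84 -27.17  65.64   0.29  -8.06   3.15] pad 0.66
-27.0 False [  0.84 -28.12  65.64   0.09  -7.72   3.36] pad 0.85
-28.0 False [  0.84 -29.09  65.64   0.18  -7.87   2.73] pad 0.56
-29.0 False [  0.83 -29.38  65.62   0.94  -5.29   4.88] pad 3.09
-30.0 False [  0.83 -29.43  65.61   0.34  -0.9    5.09] pad 7.48
25.3333
```

Run:
```python
from h import *
import cv2
robot.command_gripper(0.8); print(st(),robot.current_grip_width())
p=np.array(robot.current_ee_pos()); print(robot.line_to([p[0],p[1],.2],feed=.1,stop_force=8),st())
robot.reach([.45,-.15,.3],quat(CON[2],0))
print(robot.current_time_s())
c=lambda S,x,y,w,h,k:cv2.resize(S[y:y+h,x:x+w],None,fx=k,fy=k,interpolation=cv2.INTER_CUBIC)
cv2.imwrite("pics/g.png",np.vstack([c(robot.snapshot("scene"),280,150,80,40,8),c(robot.snapshot("top"),250,197,80,35,8)]))
```

```text
(array([ 4.000e-02, -2.987e+01,  6.500e+01]), array([-0.85,  0.17, -0.11])) 0.7983852296717865
False (array([ -0.44, -29.87, 211.4 ]), array([-0.09, -0.33, -0.18]))
28.575
```

View pics/g.png

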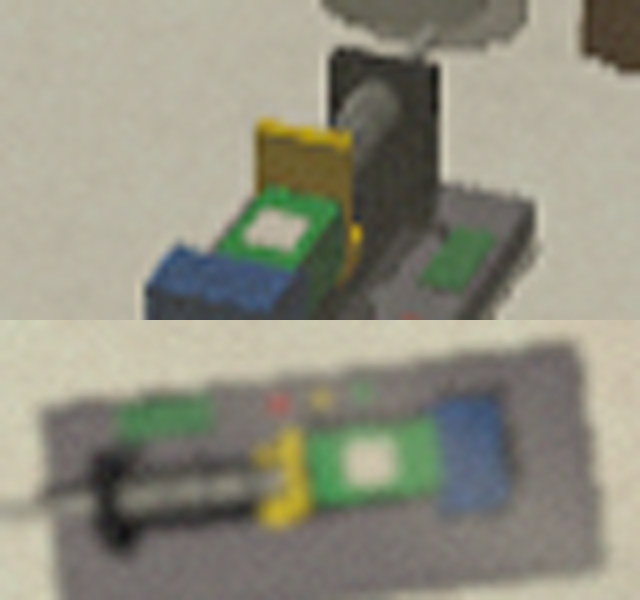

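The pack sits flat and straight, with its red end hidden under the lip and the yellow follower pressed against its rear end. The arm is clear.

```bash
python3 -c "
from plant import robot
print(robot.finish_job())"
```

```text
the job is handed in; nothing more can be done
None
```

I handed the job in at about 29 s; no verdict came back. The last pictures show the green pack flat on the track with its red end under the pocket's lip, held by the follower, after I felt about 7.5 N at the end pad and let go.

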